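# Index a printed body four ratchet clicks for trimming and hold the lever

## Robot

A 6-joint arm with a two-finger parallel gripper is mounted at the origin on a cart in front of the work surface, level with it; the furniture and walls round the work are solid. World frame = base frame: x ahead of the robot, y to its left, z up, the work surface at z = 0. Lengths are in m, angles in rad, forces in N, time in s.
With the tool pointing down it reaches from about 0.4 to 0.825 m from the base axis. Payload 7 kg.
Tool frame: the origin (TCP) lies on the centre line of the jaws, within the pads' length; the fingertips stand 8 mm ahead of it and the grasp point (between the pads) lies 11 mm behind it; z points along the fingers, y is the line along which they close (so a half turn about z gives the same grasp; the last joint's range is limited). The gripper opens to 85 mm and grips with 20 to 120 N. Pads are 22 mm wide; open, the fingers measure 114 mm over their backs; the gripper's body (76 mm by 85 mm) begins 54 mm behind the grasp point. The pads swing forward as they close: fully open they stand 13 mm farther back than shut.
Start: joints at [-0.841, 0.359, 0.012, 0, -1.224, -0.288], TCP at [0.289, -0.61, 0.239] pointing down, gripper open.
Joint ranges: [-3.07, 3.07], [-1.43, 2.12], [-1.02, 1.25], [-3.03, 1.67], [-3.05, -0], [-3.03, 3.03]. Speed limits (rad/s): [2.39, 2.39, 3.01, 3.14, 3.14, 3.14].

## Interface

Orientations are given as a 3x3 rotation matrix whose columns are the frame's x, y, z axes.
In Python, from station import r gives the robot as it stands.
- The arm moves only by the tool drive_tool, never from a script. Its argument "rows" is a list of rows, each a list of 7 numbers: the turn, a rotation vector about the tool's x, y, z in units of 5 degrees (1.0 is 5 degrees), then the shift along the tool's x, y, z in units of 0.025 m (1.0 is 0.025 m), then the closure in counts, from 0 (fully open) to 255 (shut). In form: [[wx, wy, wz, tx, ty, tz, grip], ...]. A call has 1 to 20 rows; each row shifts and turns the commanded pose from where the row before left it, along the tool's axes as they then stand; what a row does not reach is not made up. A row lasts 1/8 s, in which the tool goes at most 62.5 mm and 10.7 degrees, less where a joint would pass 70% of its speed; a pose out of reach is approached as far as the arm can. A call with a number of a shift or a turn outside -1 to 1 is refused whole. A call with a gripper value outside its range is refused whole. The fingers move at their own pace and stop on an object; "force" is the grip in N (left out, the last holds). Time passes only in rows, so rows that do not move let the fingers close. It gives the time, the measured TCP pose, the force, the opening and the grip force at its end, in the units of the state.
- r.get_obs(): the state, without advancing time (a new reading comes with each control period).
- r.read_camera(name): name is "scene" or "top"; returns a dict with "frame" (420x560x3 uint8, red, green, blue), "K" (3x3 intrinsics, pixels), "R" (3x3) and "t" (3): a world point X has camera coordinates R X + t. Camera axes: x right, y down, z forward; pixel columns grow to the right and rows downward; lengths in m; the calibration is good to about 2 mm. A picture is of the moment at which its call begins. There is no depth.
- r.job_done(): hands the job in; it is judged then, once.
The state is a dict: "time": time; "joint_positions": joint angles; "joint_velocities": joint speeds; "tau": joint torques, N m; "eef_pos": TCP position; "tcp_rot": TCP orientation; "contact_force": force on the tool from outside, world axes, zero at the start; "torque": the same for the moment, N m; "gripper_width": opening from 0.0 (shut) to 1.0 (fully open); "gripper_force": force on a finger pad.
Only numpy, scipy, OpenCV 4.12 (cv2) and the standard library are available. Lean on these libraries where they do the work, as an engineer would, in place of code of your own. Each camera call takes 0.05 s, during which the arm holds its last target. There are 200 camera calls.

## Task

Load the printed body that stands on the dark work mat, to the right of the ratchet indexing fixture: set it upright and fully down in the fixture's round nest with its two foot lugs in the two gaps between the nest jaws, and let go of it. Then push the fixture's lever round by exactly four clicks of the ratchet, draw it back until the tooth bears on the pawl, and finish still gripping the lever handle there, since only a hand keeps the plate from running forward while the body is trimmed. Leave the two other printed bodies and the jar where they stand.

Things in the scene. Friction and masses are not known exactly. Their poses are not given: they have to be found in the camera images.
- workpiece_centre (a point): Centre of the body to load: hollow cream plastic cup, open top, 104 mm tall, 67 mm across at the rim, 68 below, 4 mm wall, 60 to 110 g. Point on its axis 52 mm above the underside; z up. At the foot two flat lugs, 14 mm wide, 5 tall, stick out along +x and -x (76 mm over them); grip across y clears them. Stands on the 2 mm mat.
- nest_seat (a point): Centre of the nest floor on the fixture's turning axis, 38 mm above the bench; z up, x along the lever towards its handle; turns with the plate. Two curved jaws, 18 mm high, 73 mm inside, 90 mm outside diameter, stand on its +y and -y sides, 126 degrees each; the gaps between them, on +x and -x, are 54 degrees wide and take the lugs, either way round.
- index_plate (a joint): Angle of the nest plate, its 24-tooth ratchet wheel and lever, rad. Grows anticlockwise seen from above (lever from the robot's left front to its right front), the only way it turns; turned back it stops on the pawl. One click is 0.262: the push rises to 2 to 7 N at the handle, then it snaps forward with 3 to 9 N. Starts at 0 to 0.06; drawn back on the pawl it reads 0, after four clicks 1.047.
- lever_handle: Black upright revolving handle at the lever's end: round grip 18 mm across, 55 mm tall, from 40 to 95 mm above the bench; origin at its middle, 125 mm from the turning axis; z up. The lever bar under it is 18 mm wide, top at 38 mm.
- pawl_nose (a point): Nose of the sprung pawl that rides on the wheel, 25 mm above the bench, on the right of the fixture. The fixture is fixed to the bench: round grey base 144 mm across, 12 mm thick, toothed wheel 101 mm across at 21 to 30 mm height.
- body_left: Bystander: black printed body, 69 mm across, 110 mm tall, far left, by the laptop; origin under its centre.
- body_near: Bystander: black printed body, 69 mm across, 106 mm tall, in front of the fixture, near the robot; origin under its centre.
- jar: Bystander: screw-top jar, 55 mm across, 54 mm tall, left of the fixture; origin under its centre.
Not all that is in view belongs to the job. There is more than one size of the part that bears workpiece_centre; the job needs the smaller.

How it is judged:
By the outcome, as a careful person would: the job done as asked, in the order asked, and still so for the second after the job is handed in, while the arm keeps its last pose, push and grip.
It also fails if it takes over 67 s, if anything falls off the work surface, if the arm or the gripper's body presses on something with over 40 N, if the wrist force passes 120 N, or if a joint passes its speed limit or range.

## Working session

There is one attempt and no reset: what is moved stays moved. The work goes in short steps, Python scripts to look and compute and a tool call to move; the robot and the scene stay as the last step left them, time stands still between calls to the robot, and variables do not carry over. Pictures are saved under pics/ and viewed, at most 10 in all, crops included, and the job is handed in when it is done.

Besides the shell and the picture viewer there is one more tool, called in YAML: its name, and indented under it one key for each argument. drive_tool: Moves the arm, as the interface text tells. Its arguments: {"type":"object","properties":{"rows":{"type":"array"},"force":{"type":"number"}},"required":["rows"]}

```bash
mkdir -p pics
cat > h.py <<'E'
import numpy as np, cv2
from station import r
def shot(n):
    c=r.read_camera(n); return c
def save(c,p,box=None,s=1):
    f=c["frame"][:,:,::-1]
    if box: x0,y0,x1,y1=box; f=f[y0:y1,x0:x1]
    cv2.imwrite(p,cv2.resize(f,None,fx=s,fy=s,interpolation=cv2.INTER_CUBIC))
def ray(c,u,v,z):
    K,R,t=[np.array(c[k]) for k in "KRt"]
    d=R.T@np.linalg.solve(K,[u,v,1.]); o=-R.T@t
    return o+d*(z-o[2])/d[2]
def proj(c,X):
    K,R,t=[np.array(c[k]) for k in "KRt"]
    p=K@(R@np.array(X)+t); return p[:2]/p[2]
E
python3 - <<'E'
from h import *
a=shot("scene");b=shot("top")
cv2.imwrite("pics/a.png",a["frame"][:,:,::-1]);cv2.imwrite("pics/b.png",b["frame"][:,:,::-1])
for c in(a,b): print(c["K"],-np.array(c["R"]).T@c["t"],np.array(c["R"])[2])
o=r.get_obs();print(o["eef_pos"],o["tcp_rot"],o["gripper_width"],o["time"],o["contact_force"])
E
```

```text
[[446.34490573   0.         283.16085329]
 [  0.         446.34490573 211.99861697]
 [  0.           0.           1.        ]] [-0.1632695   0.91968853  0.63034387] [ 0.5270868  -0.73316062 -0.42971502]
[[527.31662677   0.         280.50445994]
 [  0.         527.31662677 213.82723533]
 [  0.           0.           1.        ]] [ 0.37597237 -0.00865883  1.67807663] [ 0.07003047 -0.00331289 -0.99753935]
[ 0.28842523 -0.60984078  0.23848298] [[-9.04018336e-01 -4.27493084e-01 -7.15486488e-04]
 [-4.27493667e-01  9.04017489e-01  1.24262415e-03]
 [ 1.15599069e-04  1.42922096e-03 -9.99998972e-01]] 0.9998146040744865 0.1 [0.20594125 0.82997751 0.6166761 ]
```

View pics/a.png

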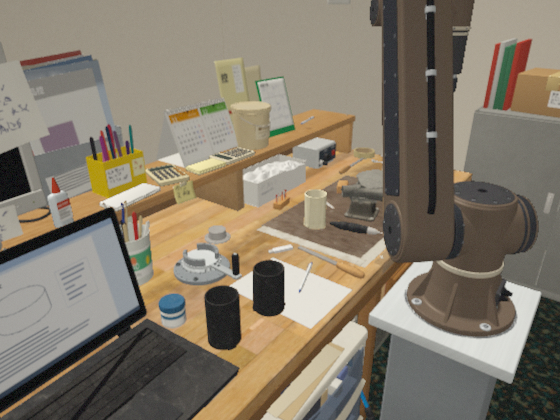

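View pics/b.png

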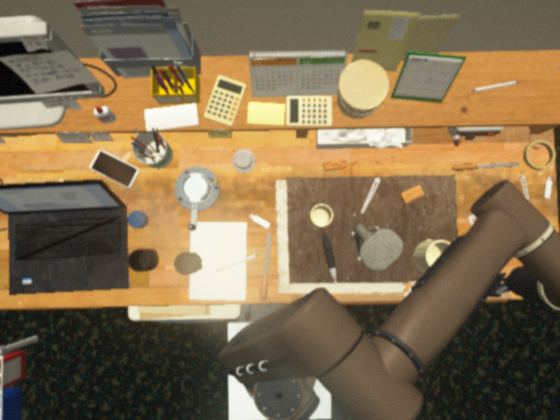

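The scene view shows a cream cup at (315,209) and the fixture at (203,262). In the top view, the cup is at (321,215), the fixture at (197,187) with its lever handle near (193,225), the black bodies at (144,260) and (188,263), and the jar at (137,219).

Things that could be mistaken for the workpiece, by top pixel:
- Cream cup at (321,215), on the mat next to the fixture.
- A larger cream cup at (433,255), under the arm.
- A big pot on the shelf at (363,88).

I'll take a close crop to check.

Run:
```python
from h import *
a=shot("scene");b=shot("top")
f=lambda c,x0,y0,x1,y1,W,H:cv2.resize(c["frame"][y0:y1,x0:x1,::-1],(W,H),interpolation=cv2.INTER_CUBIC)
# top: fixture 150..250x150..250 (4x); cup 280..380 x175..275
im=np.vstack([np.hstack([f(b,150,145,250,220,400,300),f(b,285,180,385,255,400,300)]),
 np.hstack([f(a,160,215,260,290,400,300),f(a,270,170,370,245,400,300)])])
cv2.imwrite("pics/c.png",im)
cv2.imwrite("pics/d.png",f(b,400,220,480,280,480,360))
```

```text
(no output)
```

View pics/c.png

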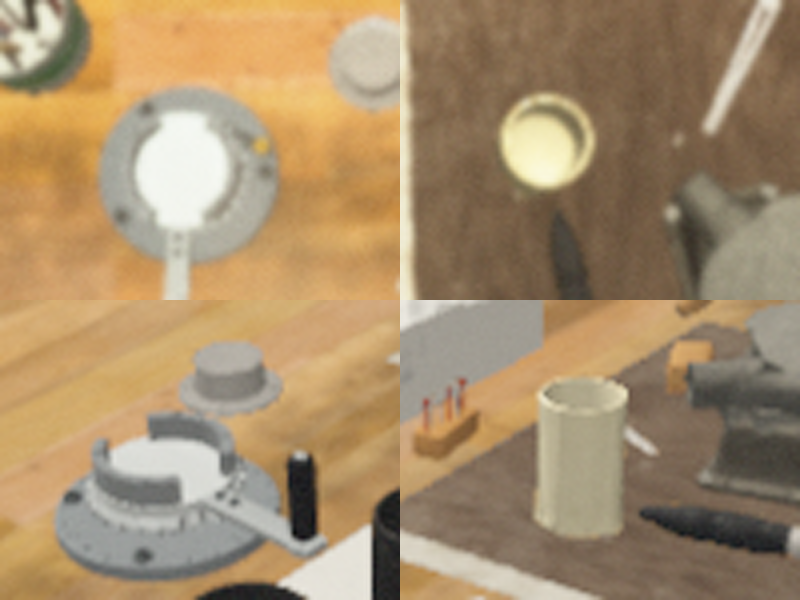

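View pics/d.png

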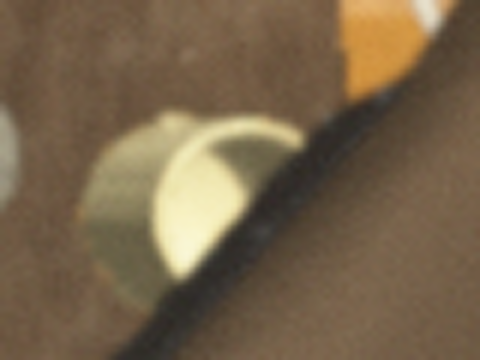

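The two close crops show:
- **Smaller cup:** rim about 24 px across at top (321.7,215.2), which is about 67 mm.
- **Cup under the arm:** larger, with its rim about 28 px across, so it's not the one.
- **Fixture base:** centred at top (197.4,188.9), with the lever pointing down the image, towards the robot.

Next I'll compute positions and check them with a model overlay.

```bash
cat >> h.py <<'E'
def circ(c0,rad,z,n=60,a0=0,a1=2*np.pi):
    a=np.linspace(a0,a1,n); return np.c_[c0[0]+rad*np.cos(a),c0[1]+rad*np.sin(a),np.full(n,z)]
def boxpts(c0,yaw,x0,x1,y0,y1,z):
    p=np.array([[x0,y0],[x1,y0],[x1,y1],[x0,y1],[x0,y0]]);C,S=np.cos(yaw),np.sin(yaw)
    return np.c_[c0[0]+p[:,0]*C-p[:,1]*S,c0[1]+p[:,0]*S+p[:,1]*C,np.full(5,z)]
def over(c,box,s,lines):
    x0,y0,x1,y1=box
    im=cv2.resize(c["frame"][y0:y1,x0:x1,::-1],None,fx=s,fy=s,interpolation=cv2.INTER_CUBIC).copy()
    for P,col in lines:
        q=np.array([(proj(c,X)-[x0,y0]+.5)*s-.5 for X in P])
        cv2.polylines(im,[np.round(q).astype(int)],False,col,1)
    return im
E
python3 - <<'E'
from h import *
a=shot("scene");b=shot("top")
cup=ray(b,321.6,215.0,.106); fx=ray(b,197.2,188.6,.012)
print("cup",cup,"scene rim pix",proj(a,cup),"fix",fx,proj(a,fx))
for n,u,v,z in[("handle",193,225,.095),("near",188,263,.106),("left",144,260,.11),("jar",137,219,.054),("big",437,255,.15)]:print(n,ray(b,u,v,z))
for n,u,v,z in[("scene cup rim",315.5,194.5,.106),("handle top",235.3,254,.095)]:print(n,ray(a,u,v,z))
R=(0,0,255);G=(0,255,0)
L=[(circ(cup,.0335,.106),R),(circ(cup,.034,.002),G)]
F=[(circ(fx,.072,.012),R),(circ(fx,.045,.056),G)]
h=fx[:2]+[-.1242,.015]
F+=[(circ(h,.009,.095),R),(circ(h,.009,.040),R)]
im=np.vstack([np.hstack([over(b,(300,195,350,232),8,L),over(b,(165,160,229,207),6.25,F)[:296,:400] if 0 else cv2.resize(over(b,(165,160,240,240),5,F),(400,296))]),
np.hstack([over(a,(290,180,340,232),8,L)[120:416],cv2.resize(over(a,(165,225,265,299),4,F),(400,296))])])
cv2.imwrite("pics/e.png",im)
E
```

```text
cup [ 0.48079861 -0.13662574  0.106     ] scene rim pix [314.46135609 193.26595171] fix [0.57763208 0.24908762 0.012     ] [201.20414891 265.47650813]
handle [0.4578033  0.24947148 0.095     ]
near [0.34457761 0.26307753 0.106     ]
left [0.3556794  0.39257172 0.11      ]
jar [0.48129749 0.42865775 0.054     ]
big [ 0.35648099 -0.46411248  0.15      ]
scene cup rim [ 0.47328619 -0.13049834  0.106     ]
handle top [0.44993597 0.25685171 0.095     ]
```

View pics/e.png

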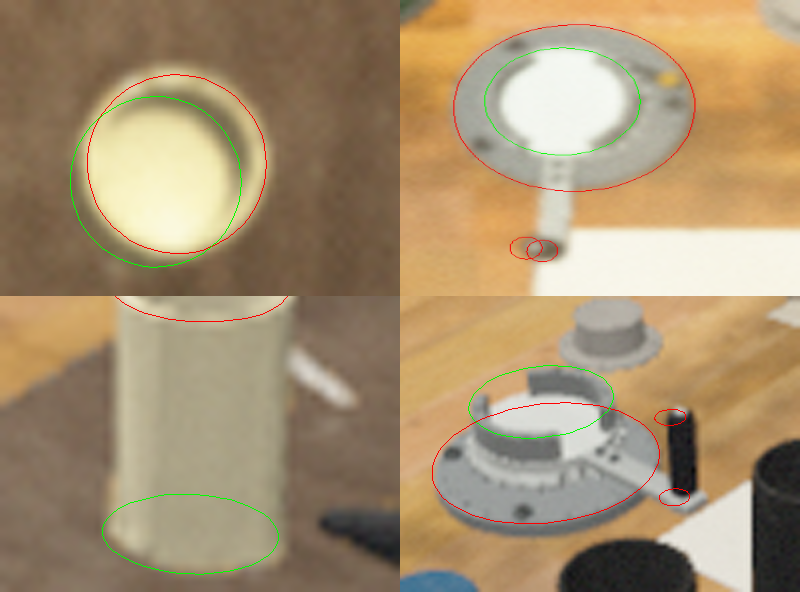

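Overlay results:
- **Fixture base and jaws:** they match, centre (0.578,0.249).
- **Handle:** the model sits about 3 px to the left of it, so I put the handle at about (0.453,0.256), which makes the lever yaw about π−0.058.
- **Cup:** it fits at about (0.481,−0.136).

The foot lugs aren't clear yet, so I'll take an enhanced crop averaged over several frames.

Run:
```python
from h import *
rows=[]
cl=cv2.createCLAHE(3,(4,4))
def avg(n):
    c=[shot(n) for _ in range(6)]; m=c[0]; m["frame"]=np.mean([x["frame"] for x in c],0).clip(0,255).astype(np.uint8); return m
b=avg("top");a=avg("scene")
np.savez("av.npz",a=a["frame"],b=b["frame"])
def enh(c):
    l=cv2.cvtColor(c["frame"],cv2.COLOR_RGB2LAB); l[:,:,0]=cv2.LUT(l[:,:,0],np.clip(np.arange(256)*1.8,0,255).astype(np.uint8)); 
    d=dict(c);d["frame"]=cv2.cvtColor(l,cv2.COLOR_LAB2RGB);return d
cup=(.481,-.136);Y=[np.radians(k) for k in(-20,20)]
be,ae=enh(b),enh(a)
G=(0,255,0);R=(0,0,255)
def lug(y,col):return [(boxpts(cup,y,-.038,.038,-.007,.007,z),col) for z in(.002,.007)]
T=(302,197,342,234);S=(296,208,336,236)
im=np.hstack([np.vstack([over(be,T,10,[]),over(ae,S,10,[])[:230]]),np.vstack([over(be,T,10,lug(Y[0],R)+lug(Y[1],G)),over(ae,S,10,lug(Y[0],R)+lug(Y[1],G))[:230]])])
print(im.shape);cv2.imwrite("pics/f.png",im)
```

```text
(600, 800, 3)
```

View pics/f.png

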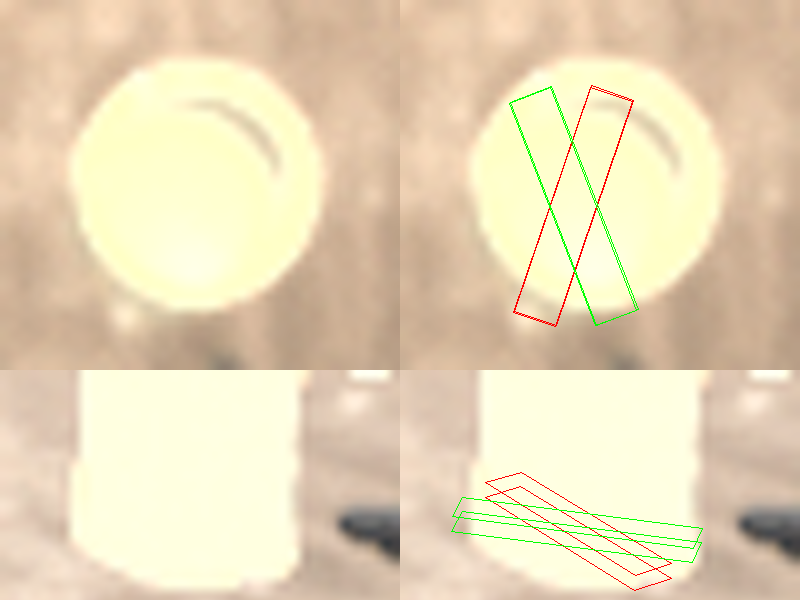

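The top crop shows a lug tip at about (314.8,228.5), so the cup's lug axis has yaw ≈ −22°. The silhouette in the scene view agrees. I'm moving above the cup and turning the tool.

drive_tool:
  rows:
    - [0,0,0,-0.94,0.866,0,0]
    - [0,0,0,-0.94,0.866,0,0]
    - [0,0,0,-0.94,0.866,0,0]
    - [0,0,0,-0.94,0.866,0,0]
    - [0,0,0,-0.94,0.866,0,0]
    - [0,0,0,-0.94,0.866,0,0]
    - [0,0,0,-0.94,0.866,0,0]
    - [0,0,0,-0.94,0.866,0,0]
    - [0,0,0,-0.94,0.866,0,0]
    - [0,0,0,-0.94,0.866,0,0]
    - [0,0,0,-0.94,0.866,0,0]
    - [0,0,0,-0.94,0.866,0,0]
    - [0,0,0,-0.94,0.866,0,0]
    - [0,0,0,-0.94,0.866,0,0]
    - [0,0,0,-0.94,0.866,0,0]
    - [0,0,0,-0.94,0.866,0,0]
    - [0,0,1,0,0,0,0]
    - [0,0,1,0,0,0,0]
    - [0,0,1,0,0,0,0]
    - [0,0,1,0,0,0,0]
  force: 40

```text
time: 3.4
eef_pos: [0.4804, -0.1362, 0.2395]
tcp_rot: [[-0.996, -0.09, 0.0], [-0.09, 0.996, 0.0], [-0.0, 0.0, -1.0]]
contact_force: [-0.4, 0.4, 0.3]
gripper_width: 1.001
gripper_force: 0.0
```

drive_tool:
  rows:
    - [0,0,1,0,0,0,0]
    - [0,0,1,0,0,0,0]
    - [0,0,1,0,0,0,0]
    - [0,0,1,0,0,0,0]
    - [0,0,1,0,0,1,0]
    - [0,0,0.4,0,0,1,0]
    - [0,0,0,0,0,0,0]

```text
time: 4.28
eef_pos: [0.4792, -0.1363, 0.188]
tcp_rot: [[-0.929, 0.369, -0.003], [0.369, 0.929, -0.0], [0.003, -0.001, -1.0]]
contact_force: [0.8, 0.3, -0.1]
gripper_width: 1.001
gripper_force: 0.0
```

Run:
```python
from h import *
o=r.get_obs();p=o["eef_pos"];M=np.array(o["tcp_rot"]);print(o["time"],p,M,o["joint_positions"])
d=M.T@(np.array([.481,-.136,.074])-p)/.025;print(d)
a=shot("scene");b=shot("top")
cup=(.481,-.136);G=(0,255,0);R=(0,0,255)
im=np.hstack([over(a,(270,130,370,240),4,[(circ(cup,.0335,.106),R)]),over(b,(290,170,390,280),4,[(circ(cup,.0335,.106),R)])])
cv2.imwrite("pics/g.png",im)
```

```text
4.275 [ 0.47917419 -0.13630541  0.18799073] [[-9.29255505e-01  3.69422556e-01 -3.34388499e-03]
 [ 3.69424894e-01  9.29260588e-01 -8.80838259e-05]
 [ 3.07480038e-03 -1.31716674e-03 -9.99994405e-01]] [ 1.17824648e-01  1.10758837e-01 -4.41896763e-01 -3.58325815e-04
 -1.02147182e+00 -2.06682329e+00]
[-0.07737281  0.04433774  4.55935846]
```

View pics/g.png

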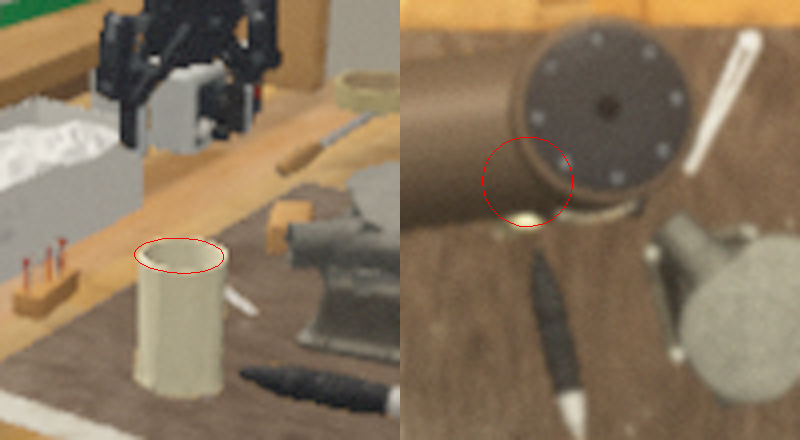

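The gripper is centred above the cup, and the rim at (182,256) in the crop matches the overlay within 1 px. I'm descending and gripping.

drive_tool:
  rows:
    - [0,0,0,-0.08,0.04,0.57,0]
    - [0,0,0,0,0,0.57,0]
    - [0,0,0,0,0,0.57,0]
    - [0,0,0,0,0,0.57,0]
    - [0,0,0,0,0,0.57,0]
    - [0,0,0,0,0,0.57,0]
    - [0,0,0,0,0,0.57,0]
    - [0,0,0,0,0,0.57,0]
    - [0,0,0,0,0,0,0]
    - [0,0,0,0,0,0,120]
    - [0,0,0,0,0,0,120]
    - [0,0,0,0,0,0,120]
    - [0,0,0,0,0,0,120]
    - [0,0,0,0,0,0,120]
    - [0,0,0,0,0,0,120]
  force: 30

```text
time: 6.25
eef_pos: [0.4831, -0.1361, 0.0758]
tcp_rot: [[-0.929, 0.369, 0.001], [0.369, 0.929, -0.0], [-0.001, 0.0, -1.0]]
contact_force: [0.2, -1.2, 5.7]
gripper_width: 0.777
gripper_force: 34.1
```

drive_tool:
  rows:
    - [0,0,0,0,0,-0.3,120]
    - [0,0,0,0,0,-0.6,120]
    - [0,0,0,0,0,-0.9,120]
    - [0,0,0,0,0,-0.9,120]
    - [0,0,0,0,0,-0.9,120]
    - [0,0,0,0,0,-0.9,120]
    - [0,0,0,0,0,-0.9,120]
    - [0,0,0,0,0,-0.6,120]
    - [0,0,0,0,0,-0.3,120]

```text
time: 7.38
eef_pos: [0.4827, -0.136, 0.2339]
tcp_rot: [[-0.929, 0.37, 0.001], [0.37, 0.929, 0.0], [-0.001, 0.001, -1.0]]
contact_force: [-1.0, -0.1, -1.5]
gripper_width: 0.779
gripper_force: 33.9
```

drive_tool:
  rows:
    - [0,0,0,0.06,0.44,0,120]
    - [0,0,0,0.12,0.87,0,120]
    - [0,0,0,0.12,0.87,0,120]
    - [0,0,0,0.12,0.87,0,120]
    - [0,0,0,0.12,0.87,0,120]
    - [0,0,0,0.12,0.87,0,120]
    - [0,0,0,0.12,0.87,0,120]
    - [0,0,0,0.12,0.87,0,120]
    - [0,0,0,0.12,0.87,0,120]
    - [0,0,0,0.12,0.87,0,120]
    - [0,0,0,0.12,0.87,0,120]
    - [0,0,0,0.12,0.87,0,120]
    - [0,0,0,0.12,0.87,0,120]
    - [0,0,0,0.12,0.87,0,120]
    - [0,0,0,0.12,0.87,0,120]
    - [0,0,0,0.12,0.87,0,120]
    - [0,0,0,0.12,0.87,0,120]
    - [0,0,0,0.12,0.87,0,120]
    - [0,0,0,0.06,0.44,0,120]
    - [0,0,-0.68,0,0,0,120]

```text
time: 9.88
eef_pos: [0.5773, 0.2489, 0.2324]
tcp_rot: [[-0.95, 0.312, -0.0], [0.312, 0.95, -0.0], [0.0, -0.001, -1.0]]
contact_force: [0.5, -1.0, -1.3]
gripper_width: 0.778
gripper_force: 33.9
```

drive_tool:
  rows:
    - [0,0,-1,0,0,0,120]
    - [0,0,-1,0,0,0,120]
    - [0,0,-1,0,0,0,120]
    - [0,0,0,0,0,0,120]
    - [0,0,0,0,0,0,120]

```text
time: 10.5
eef_pos: [0.5772, 0.2479, 0.2328]
tcp_rot: [[-0.998, 0.059, -0.0], [0.059, 0.998, -0.0], [0.0, -0.0, -1.0]]
contact_force: [0.7, -0.6, -0.5]
gripper_width: 0.773
gripper_force: 33.9
```

Run:
```python
from h import *
o=r.get_obs();p=o["eef_pos"];M=np.array(o["tcp_rot"]);print(o["time"],p,M,o["joint_positions"],o["contact_force"])
fx=(.578,.249)
d=M.T@(np.array([*fx,.11])-p)/.025;print(d)
a=shot("scene");G=(0,255,0);R=(0,0,255)
zb=p[2]-.0738;q=p[:2]
y=np.arctan2(M[1,1],M[0,1])-np.pi/2
L=[(circ(fx,.045,.056),R),(circ(fx,.0365,.056),R),(circ(q,.0335,zb+.104),G),(circ(q,.034,zb),G)]+[(boxpts(q,y,-.038,.038,-.007,.007,zb),G)]
cv2.imwrite("pics/h.png",over(a,(140,130,290,290),5,L)[:, :750] if 1 else 0)
im=cv2.imread("pics/h.png");cv2.imwrite("pics/h.png",cv2.resize(im,(562,600)))
```

```text
10.5 [0.57719552 0.24788546 0.2328057 ] [[-9.98238267e-01  5.93326287e-02 -4.51334617e-05]
 [ 5.93326298e-02  9.98238267e-01 -2.26562727e-05]
 [ 4.37096924e-05 -2.52942454e-05 -9.99999999e-01]] [ 7.15923711e-01  2.86537334e-01 -1.06982770e-01 -1.35644223e-05
 -1.17732514e+00 -2.34608233e+00] [ 0.70938795 -0.59956124 -0.53768955]
[-0.02969207  0.0465365   4.91222563]
```

View pics/h.png

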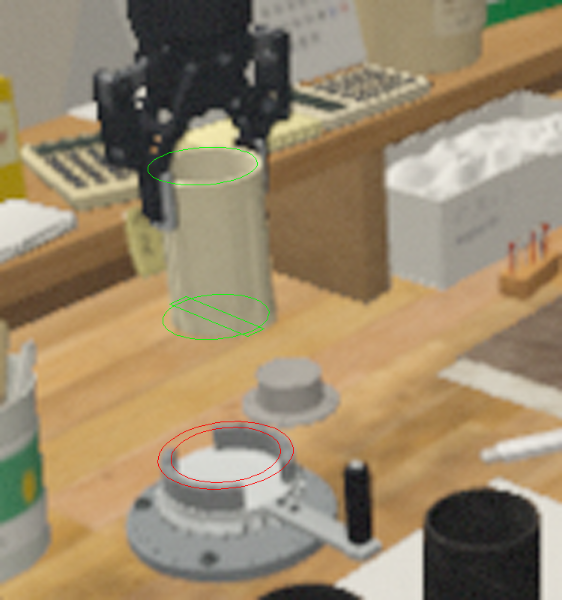

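The cup is held upright above the nest. It appears about 1 px to the right of the TCP model, which puts it about 2 mm towards −x in the grip. I'm lowering it to just above the jaws and will look again there.

drive_tool:
  rows:
    - [0,0,0,-0.11,0.05,0.4,120]
    - [0,0,0,0,0,0.7,120]
    - [0,0,0,0,0,0.7,120]
    - [0,0,0,0,0,0.7,120]
    - [0,0,0,0,0,0.7,120]
    - [0,0,0,0,0,0.6,120]
    - [0,0,0,0,0,0,120]
    - [0,0,0,0,0,0,120]

```text
time: 11.55
eef_pos: [0.5804, 0.2492, 0.1383]
tcp_rot: [[-0.998, 0.057, 0.001], [0.057, 0.998, 0.0], [-0.001, 0.0, -1.0]]
contact_force: [0.3, 0.1, -1.3]
gripper_width: 0.777
gripper_force: 33.9
```

Run:
```python
from h import *
o=r.get_obs();p=o["eef_pos"];print(o["time"],p,o["contact_force"])
a=shot("scene");G=(0,255,0);R=(0,0,255)
im=over(a,(165,200,265,300),6,[])
q=p[:2];zb=p[2]-.0738;fx=(.578,.249)
L=[(circ(fx,.045,.056),R),(circ(q-[.002,0],.034,zb),G),(circ(q-[.002,0],.0335,zb+.104),G)]
im2=over(a,(165,200,265,300),2,L)
im=np.hstack([im,np.vstack([im2,np.zeros((400,200,3),np.uint8)])])
cv2.imwrite("pics/i.png",im)
```

```text
11.55 [0.58039929 0.24918038 0.1382815 ] [ 0.31969714  0.12029869 -1.34879742]
```

View pics/i.png

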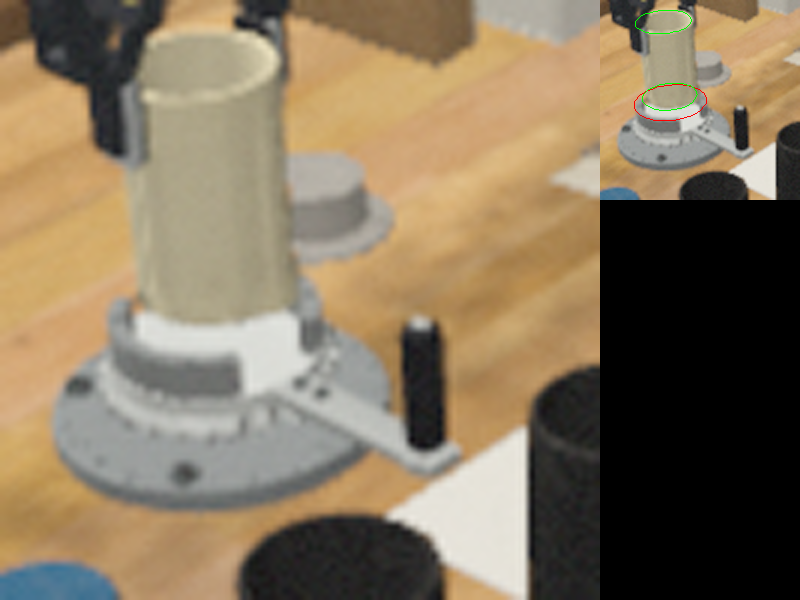

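The cup hangs about 1 mm left of centre in x (cup bottom centre at about (220,312) in the crop, nest centre about 216), and the lugs line up with the lever gap. I'm nudging it +1.2 mm in x and inserting slowly.

drive_tool:
  rows:
    - [0,0,0,-0.05,0,0,120]
    - [0,0,0,0,0,0.15,120]
    - [0,0,0,0,0,0.15,120]
    - [0,0,0,0,0,0.15,120]
    - [0,0,0,0,0,0.15,120]
    - [0,0,0,0,0,0,120]
    - [0,0,0,0,0,0,120]

```text
time: 12.48
eef_pos: [0.5812, 0.2492, 0.1225]
tcp_rot: [[-0.998, 0.057, -0.0], [0.057, 0.998, 0.0], [0.0, 0.0, -1.0]]
contact_force: [0.6, 3.3, -3.3]
gripper_width: 0.774
gripper_force: 34.0
```

drive_tool:
  rows:
    - [0,0,0,0,0.03,0,120]
    - [0,0,0,0,0,0.15,120]
    - [0,0,0,0,0,0.15,120]
    - [0,0,0,0,0,0.1,120]
    - [0,0,0,0,0,0,120]
    - [0,0,0,0,0,0,120]

```text
time: 13.22
eef_pos: [0.5812, 0.2496, 0.1127]
tcp_rot: [[-0.998, 0.057, -0.0], [0.057, 0.998, -0.0], [0.0, -0.0, -1.0]]
contact_force: [0.4, 0.8, -1.9]
gripper_width: 0.774
gripper_force: 34.3
```

drive_tool:
  rows:
    - [0,0,0,0,0,0.06,120]
    - [0,0,0,0,0,0.04,120]
    - [0,0,0,0,0,0.04,120]
    - [0,0,0,0,0,0,120]
    - [0,0,0,0,0,0,120]

```text
time: 13.85
eef_pos: [0.582, 0.2495, 0.1117]
tcp_rot: [[-0.998, 0.057, 0.002], [0.057, 0.998, 0.0], [-0.002, 0.0, -1.0]]
contact_force: [-4.0, -1.5, 13.2]
gripper_width: 0.773
gripper_force: 35.5
```

Contact comes at a cup underside height of 38 mm, so it's fully seated with the lugs in the gaps. I'm releasing it and rising.

drive_tool:
  rows:
    - [0,0,0,0,0,-0.06,120]
    - [0,0,0,0,0,0,0]
    - [0,0,0,0,0,0,0]
    - [0,0,0,0,0,0,0]
    - [0,0,0,0,0,0,0]
    - [0,0,0,0,0,0,0]
    - [0,0,0,0,0,-0.4,0]
    - [0,0,0,0,0,-0.8,0]
    - [0,0,0,0,0,-0.9,0]
    - [0,0,0,0,0,-0.9,0]
    - [0,0,0,0,0,-0.9,0]
    - [0,0,0,0,0,-0.4,0]
    - [0,0,0,0,0,0,0]

```text
time: 15.48
eef_pos: [0.5815, 0.2499, 0.2191]
tcp_rot: [[-0.998, 0.057, 0.001], [0.057, 0.998, 0.001], [-0.001, 0.001, -1.0]]
contact_force: [-0.4, -0.1, -0.6]
gripper_width: 1.0
gripper_force: 0.0
```

Run:
```python
from h import *
o=r.get_obs();p=o["eef_pos"];M=np.array(o["tcp_rot"]);print(o["time"],p,o["contact_force"],o["gripper_width"])
d=M.T@(np.array([.4525,.256,.2])-p)/.025;print(d)
a=shot("scene")
fx=(.578,.249);h=(.4525,.256);R=(0,0,255)
L=[(circ(fx,.0335,.142),R),(circ(h,.009,.095),R),(circ(h,.009,.040),R)]
im=np.hstack([over(a,(165,185,265,285),4,L),over(a,(165,185,265,285),4,[])])
cv2.imwrite("pics/j.png",im)
```

```text
15.475 [0.5814844  0.24985645 0.21909018] [-0.43697337 -0.07626025 -0.60089646] 1.0004954509481292
[ 5.16581197 -0.05139824  0.75788576]
```

View pics/j.png

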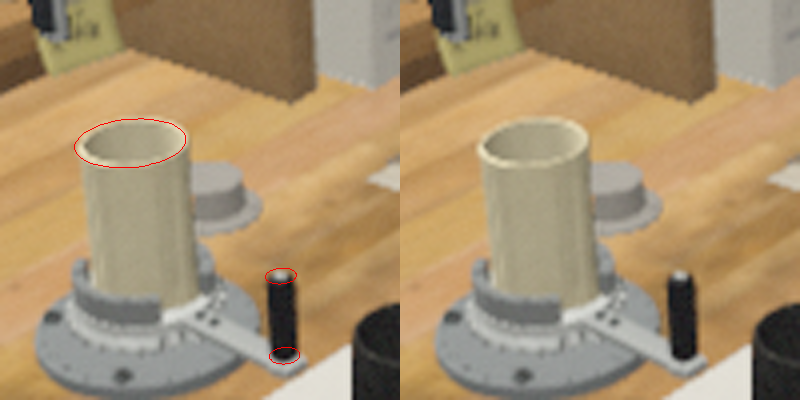

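The cup stands seated in the nest (rim at (133,143) in the crop), and the handle at (281,275)–(285,356) fits my estimate. I'm moving above the handle and turning the closing line along the mid-swing tangent.

drive_tool:
  rows:
    - [0,0,0,0.3,0,0,0]
    - [0,0,0,0.65,-0.01,0.1,0]
    - [0,0,0,0.75,-0.01,0.12,0]
    - [0,0,0,0.75,-0.01,0.12,0]
    - [0,0,0,0.75,-0.01,0.12,0]
    - [0,0,0,0.75,-0.01,0.12,0]
    - [0,0,0,0.75,-0.01,0.12,0]
    - [0,0,0,0.47,0,0.06,0]
    - [0,0,-0.97,0,0,0,0]
    - [0,0,-0.97,0,0,0,0]
    - [0,0,-0.97,0,0,0,0]
    - [0,0,-0.97,0,0,0,0]
    - [0,0,-0.97,0,0,0,0]
    - [0,0,-0.97,0,0,0,0]
    - [0,0,0,0,0,0,0]
    - [0,0,0,0,0,0,0]

```text
time: 17.52
eef_pos: [0.452, 0.2556, 0.1993]
tcp_rot: [[-0.901, -0.434, -0.0], [-0.434, 0.901, -0.0], [0.0, -0.0, -1.0]]
contact_force: [-0.5, -0.6, -0.7]
gripper_width: 1.002
gripper_force: 0.0
```

Run:
```python
from h import *
o=r.get_obs();p=o["eef_pos"];M=np.array(o["tcp_rot"]);print(o["time"],p,M,o["joint_positions"],o["contact_force"])
d=M.T@(np.array([.4525,.256,.066])-p)/.025;print(d)
```

```text
17.525 [0.4520127  0.25559351 0.19926536] [[-9.00963667e-01 -4.33894538e-01 -5.63226285e-06]
 [-4.33894537e-01  9.00963666e-01 -6.11664422e-05]
 [ 3.16142494e-05 -5.26649340e-05 -9.99999998e-01]] [ 8.92981865e-01  1.33877964e-01 -3.86381157e-01  3.91484955e-05
 -1.05058838e+00 -2.01498672e+00] [-0.45694803 -0.58415288 -0.74684743]
[-0.02478511  0.00647255  5.33061321]
```

drive_tool:
  rows:
    - [0,0,0,-0.02,0,0.5,0]
    - [0,0,0,0,0,0.7,0]
    - [0,0,0,0,0,0.7,0]
    - [0,0,0,0,0,0.7,0]
    - [0,0,0,0,0,0.7,0]
    - [0,0,0,0,0,0.7,0]
    - [0,0,0,0,0,0.6,0]
    - [0,0,0,0,0,0.5,0]
    - [0,0,0,0,0,0.2,0]
    - [0,0,0,0,0,0,0]

```text
time: 18.77
eef_pos: [0.4526, 0.2558, 0.0666]
tcp_rot: [[-0.9, -0.435, -0.0], [-0.435, 0.9, -0.0], [0.0, -0.0, -1.0]]
contact_force: [0.6, -0.6, -0.0]
gripper_width: 0.997
gripper_force: 0.0
```

drive_tool:
  rows:
    - [0,0,0,0,0,0,255]
    - [0,0,0,0,0,0,255]
    - [0,0,0,0,0,0,255]
    - [0,0,0,0,0,0,255]
    - [0,0,0,0,0,0,255]
    - [0,0,0,0,0,0,255]
    - [0,0,0,0,0,0,255]
    - [0,0,0,0,0,0,255]
    - [0,0,0,0,0,0,255]
    - [0,0,0,0,0,0,255]
  force: 50

```text
time: 20.02
eef_pos: [0.4528, 0.2564, 0.0673]
tcp_rot: [[-0.9, -0.436, 0.001], [-0.436, 0.9, 0.001], [-0.001, 0.001, -1.0]]
contact_force: [-3.9, 2.8, 6.1]
gripper_width: 0.199
gripper_force: 48.7
```

The handle is gripped (17 mm opening). I'm drawing back slightly to find the pawl zero.

drive_tool:
  rows:
    - [0,0,0,-0.03,0.074,0,255]
    - [0,0,0,0,0,0,255]
    - [0,0,0,0,0,0,255]

```text
time: 20.4
eef_pos: [0.4528, 0.2581, 0.0673]
tcp_rot: [[-0.9, -0.436, 0.001], [-0.436, 0.9, 0.001], [-0.001, 0.0, -1.0]]
contact_force: [-1.7, 1.1, 5.8]
gripper_width: 0.196
gripper_force: 48.8
```

drive_tool:
  rows:
    - [0,0,0,-0.03,0.074,0,255]
    - [0,0,0,0,0,0,255]
    - [0,0,0,0,0,0,255]

```text
time: 20.78
eef_pos: [0.4529, 0.2603, 0.0673]
tcp_rot: [[-0.9, -0.436, 0.001], [-0.436, 0.9, 0.001], [-0.001, 0.0, -1.0]]
contact_force: [-1.1, 0.7, 5.8]
gripper_width: 0.193
gripper_force: 48.8
```

drive_tool:
  rows:
    - [0,0,0,-0.03,0.074,0,255]
    - [0,0,0,0,0,0,255]
    - [0,0,0,0,0,0,255]

```text
time: 21.15
eef_pos: [0.453, 0.2618, 0.0673]
tcp_rot: [[-0.9, -0.436, 0.001], [-0.436, 0.9, 0.0], [-0.001, -0.0, -1.0]]
contact_force: [2.9, -2.8, 5.6]
gripper_width: 0.194
gripper_force: 48.9
```

drive_tool:
  rows:
    - [0,0,0,-0.015,0.037,0,255]
    - [0,0,0,0,0,0,255]
    - [0,0,0,0,0,0,255]

```text
time: 21.52
eef_pos: [0.453, 0.2623, 0.0673]
tcp_rot: [[-0.9, -0.436, 0.001], [-0.436, 0.9, -0.001], [-0.001, -0.001, -1.0]]
contact_force: [4.1, -3.7, 6.5]
gripper_width: 0.195
gripper_force: 49.0
```

The pawl bears at y≈0.262, so lever zero is at angle π−0.102 and the radius is 0.1257 as expected. Next I'll compute the arc.

```bash
cat > arc.py <<'E'
from h import *
import sys
C=np.array([.578,.249]);Z=np.pi-.102
def go(q1,n):
    o=r.get_obs();p=o["eef_pos"];M=np.array(o["tcp_rot"]);v=p[:2]-C
    q=(np.arctan2(v[1],v[0])-Z+np.pi)%(2*np.pi)-np.pi
    t=np.array([-v[1],v[0]])/np.hypot(*v)
    print(o["time"],"q",q,"rad",np.hypot(*v),"Ftan",o["contact_force"][:2]@t,"Frad",o["contact_force"][:2]@v/np.hypot(*v))
    a=Z+np.linspace(q,q1,n+1)
    P=C+.1257*np.c_[np.cos(a),np.sin(a)];P[0]=p[:2]
    print([[0,0,0,*[round(float(x),2) for x in M[:2,:2].T@d/.025],0,255] for d in np.diff(P,axis=0)])
go(float(sys.argv[1]),int(sys.argv[2]))
E
python3 arc.py .6 10
```

```text
21.525 q -0.0037879123949013938 rad 0.12573397422226817 Ftan 3.294405067513566 Frad -4.429001181806239
[[0, 0, 0, 0.15, -0.26, 0, 255], [0, 0, 0, 0.14, -0.27, 0, 255], [0, 0, 0, 0.12, -0.28, 0, 255], [0, 0, 0, 0.1, -0.29, 0, 255], [0, 0, 0, 0.09, -0.29, 0, 255], [0, 0, 0, 0.07, -0.3, 0, 255], [0, 0, 0, 0.05, -0.3, 0, 255], [0, 0, 0, 0.03, -0.3, 0, 255], [0, 0, 0, 0.01, -0.3, 0, 255], [0, 0, 0, -0.01, -0.3, 0, 255]]
```

drive_tool:
  rows:
    - [0,0,0,0.15,-0.26,0,255]
    - [0,0,0,0.14,-0.27,0,255]
    - [0,0,0,0.12,-0.28,0,255]
    - [0,0,0,0.1,-0.29,0,255]
    - [0,0,0,0.09,-0.29,0,255]
    - [0,0,0,0.07,-0.3,0,255]
    - [0,0,0,0.05,-0.3,0,255]
    - [0,0,0,0.03,-0.3,0,255]
    - [0,0,0,0.01,-0.3,0,255]
    - [0,0,0,-0.01,-0.3,0,255]
    - [0,0,0,0,0,0,255]

```text
time: 22.9
eef_pos: [0.4684, 0.1907, 0.0674]
tcp_rot: [[-0.9, -0.436, 0.003], [-0.436, 0.9, 0.002], [-0.004, 0.001, -1.0]]
contact_force: [5.8, 2.9, 1.7]
gripper_width: 0.194
gripper_force: 49.6
```

```bash
python3 arc.py 1.11 9
```

```text
22.9 q 0.5911642028660413 rad 0.124128782971683 Ftan 0.14201192101704185 Frad -6.523369991939931
[[0, 0, 0, 0.04, -0.29, 0, 255], [0, 0, 0, -0.04, -0.29, 0, 255], [0, 0, 0, -0.05, -0.29, 0, 255], [0, 0, 0, -0.07, -0.28, 0, 255], [0, 0, 0, -0.09, -0.28, 0, 255], [0, 0, 0, -0.1, -0.27, 0, 255], [0, 0, 0, -0.12, -0.27, 0, 255], [0, 0, 0, -0.13, -0.26, 0, 255], [0, 0, 0, -0.15, -0.25, 0, 255]]
```

drive_tool:
  rows:
    - [0,0,0,-0.04,-0.29,0,255]
    - [0,0,0,-0.05,-0.29,0,255]
    - [0,0,0,-0.06,-0.29,0,255]
    - [0,0,0,-0.07,-0.28,0,255]
    - [0,0,0,-0.09,-0.28,0,255]
    - [0,0,0,-0.1,-0.27,0,255]
    - [0,0,0,-0.12,-0.27,0,255]
    - [0,0,0,-0.13,-0.26,0,255]
    - [0,0,0,-0.15,-0.25,0,255]
    - [0,0,0,0,0,0,255]
    - [0,0,0,0,0,0,255]

```text
time: 24.28
eef_pos: [0.5138, 0.1441, 0.0674]
tcp_rot: [[-0.9, -0.436, 0.004], [-0.436, 0.9, 0.003], [-0.004, 0.001, -1.0]]
contact_force: [4.3, 6.2, 0.9]
gripper_width: 0.2
gripper_force: 50.0
```

```bash
python3 arc.py 1.047 4
```

```text
24.275 q 1.1241064900382938 rad 0.12300621531710519 Ftan 0.38372863079726427 Frad -7.521696911761237
[[0, 0, 0, 0.14, 0.02, 0, 255], [0, 0, 0, 0.05, 0.08, 0, 255], [0, 0, 0, 0.05, 0.08, 0, 255], [0, 0, 0, 0.05, 0.08, 0, 255]]
```

drive_tool:
  rows:
    - [0,0,0,0.05,0.08,0,255]
    - [0,0,0,0.05,0.08,0,255]
    - [0,0,0,0,0,0,255]
    - [0,0,0,0,0,0,255]

```text
time: 24.78
eef_pos: [0.5096, 0.1467, 0.0674]
tcp_rot: [[-0.9, -0.436, 0.003], [-0.436, 0.9, 0.003], [-0.004, 0.001, -1.0]]
contact_force: [2.8, 6.5, 2.1]
gripper_width: 0.196
gripper_force: 50.0
```

```bash
python3 arc.py 1.047 4|head -1
```

```text
24.775 q 1.083656406113274 rad 0.12309287844621436 Ftan -1.2220392170925005 Frad -6.945144626664162
```

drive_tool:
  rows:
    - [0,0,0,0.04,0.07,0,255]
    - [0,0,0,0,0,0,255]
    - [0,0,0,0,0,0,255]

```text
time: 25.15
eef_pos: [0.508, 0.1478, 0.0674]
tcp_rot: [[-0.9, -0.436, 0.003], [-0.436, 0.9, 0.003], [-0.004, 0.001, -1.0]]
contact_force: [3.9, 6.6, 2.2]
gripper_width: 0.195
gripper_force: 50.0
```

```bash
python3 arc.py 1.047 4|head -1
```

```text
25.15 q 1.0678852533625864 rad 0.12308570688478283 Ftan -0.523016702667944 Frad -7.645191252868889
```

drive_tool:
  rows:
    - [0,0,0,0.04,0.07,0,255]
    - [0,0,0,0,0,0,255]
    - [0,0,0,0,0,0,255]

```text
time: 25.52
eef_pos: [0.5067, 0.1487, 0.0674]
tcp_rot: [[-0.9, -0.436, 0.004], [-0.436, 0.9, 0.002], [-0.004, 0.0, -1.0]]
contact_force: [6.0, 4.4, 0.8]
gripper_width: 0.196
gripper_force: 49.9
```

```bash
python3 arc.py 1.047 4|head -1
python3 - <<'E'
import numpy as np
from scipy.optimize import least_squares as l
P=np.array([[.453,.2618],[.4684,.1907],[.508,.1478],[.5138,.1441]])
s=l(lambda c:np.hypot(*(P-c).T)-.125,[.578,.249]).x
a=np.unwrap(np.arctan2(*(P-s).T[::-1])%6.2832);print(s,a-a[0],np.hypot(*(P-s).T))
E
```

```text
25.525 q 1.0547431147119202 rad 0.1230757723283112 Ftan 2.369365506609839 Frad -7.1006775601877585
[0.57757448 0.25161921] [0.         0.59052145 1.06194383 1.11699054] [0.1249898  0.12502087 0.12497614 0.12501026]
```

The force rises at q≈1.049 (refitted axis), so the tooth is on the pawl. One more small draw will seat it firmly.

drive_tool:
  rows:
    - [0,0,0,0.03,0.04,0,255]
    - [0,0,0,0,0,0,255]
    - [0,0,0,0,0,0,255]
    - [0,0,0,0,0,0,255]
    - [0,0,0,0,0,0,255]

```text
time: 26.15
eef_pos: [0.506, 0.1492, 0.0674]
tcp_rot: [[-0.9, -0.436, 0.004], [-0.436, 0.9, 0.002], [-0.005, 0.0, -1.0]]
contact_force: [7.3, 3.6, -0.2]
gripper_width: 0.195
gripper_force: 49.8
```

```bash
python3 arc.py 1.047 4|head -1
python3 - <<'E'
from h import *
p=r.get_obs()["eef_pos"][:2]-np.array([.5776,.2516]);q=np.array([.453,.2618])-[.5776,.2516]
print((np.arctan2(p[1],p[0])-np.arctan2(q[1],q[0]))%6.2832)
E
```

```text
26.15 q 1.0478113850957698 rad 0.12310723824844771 Ftan 3.762068528066528 Frad -7.203488676038238
1.04227186963693
```

```bash
python3 -c "
from station import r
print(r.job_done())"
```

```text
the job is handed in; nothing more can be done
None
```

The smaller cream cup is seated in the nest and released, the lever has been pushed four clicks and drawn back onto the pawl (about 1.045 rad by my measurement, target 1.047), and the gripper is still holding the handle; I handed the job in at about 26 s, and no verdict came back.

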